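Hold a pipette ready over the beaker in the balance

TASK

Get ready to dose into the weighing beaker: slide the glass top door of the balance's draft shield fully open, then take the tall pipette (the one with a tip on) out of the stand, carry it across clear of the tubes and the bottle, and bring it upright in through the open top of the shield until its tip hovers about one centimetre above the middle of the beaker's mouth. The pipette must not touch the beaker or the balance, and the beaker, the short pipettes, the tube rack and the bottle stay where they are. The job finishes while you are still holding the pipette there, motionless: do not put it down or let go.

Things in the scene. Friction and masses are not known exactly. Their poses are not given: they have to be found in the camera images.
- balance: compact laboratory balance, fixed, on either side of the bench; housing 280 (x) x 190 (y) x 66 mm high. Origin: centre of its underside on the bench; +x points from its display (front) to its rear, z up. On it a glass draft shield, 176 (x) x 177 mm (y), centred 45 mm behind the origin (x +45 mm); its walls and two side tracks reach 176 mm above the bench. Its glass top is a sliding door
- balance_door (a joint): the draft shield's glass top door: 0 = shut, 0.12 m = fully open. It slides along the balance's +x (to the rear), takes about 2 N and stays where left; starts up to 25 mm open. The gap it opens is 160 mm wide (y) and runs from the shield's front wall (balance x -41 mm) rearwards as far as it is slid
- door_grip (a point): top middle of the door's grip, moving with it: an upright grey ridge across the door's front edge, 12 mm thick along the sliding direction, 70 mm long along the balance's y, 20 mm high. This point is 193 mm above the bench, the glass at its foot 173 mm. Door shut, it lies at balance x -31 mm, y 0
- pan_center (a point): centre of the top of the balance's round steel pan, 90 mm across, 78 mm above the bench, at balance x +45 mm, inside the shield
- beaker: white plastic weighing beaker, 40 mm across, 45 mm tall, 35 g, standing loose on the balance's pan, up to 12 mm off the pan's centre each way. Origin: centre of its underside, z up
- beaker_rim (a point): centre of the beaker's mouth, at the height of its rim (45 mm above its origin, 123 mm above the bench); inside diameter of the mouth 35 mm
- pipette_tall: tall hand pipette, the only one with a tip on, upright in a hole of the stand, about 90 g. Origin: lower end of its tip, 20 mm above the bench; z up its axis. Tip to 50 mm, nozzle 11 mm thick to 75, round handle 24 mm thick from 75 to 160, push button to 178. A finger hook 10 mm wide sticks out along its own -x to 37 mm, at height 139 to 153. Lift it 80 mm straight up to clear the stand
- pipette_tip (a point): the lower end of the tall pipette's tip (same point as its origin)
- pipette_grip (a point): point on the tall pipette's axis 130 mm above the end of its tip: a good height to grip the 24 mm handle from above, across the hook (fingers closing along the pipette's y); 48 mm of pipette stand above it
- stand: white pipette stand, fixed: base 110 (x) x 260 mm (y), top plate 70 x 260 mm, 95 mm above the bench, with three 14 mm round holes in a row along its y, at y -85, 0 and +85 mm. Origin: centre of its underside on the bench. It stands on the other side of the bench from the balance
- pipette_short_a: a short pipette without a tip, in another hole of the stand: handle 20 mm thick, its top 166 mm above the bench, 32 mm lower than the tall one's. Origin 20 mm above the bench, on its axis. Leave it alone
- pipette_short_b: a second short pipette like pipette_short_a. Leave it alone
- tube_rack: white rack of red-capped sample tubes between balance and stand, 170 (x) x 66 (y) mm, 110 mm high, loose. Origin: centre of its underside. Leave it alone
- bottle: glass reagent bottle with a blue cap, 60 mm across, 120 mm high, loose, behind the tube rack. Origin: centre of its underside. Leave it alone

How it is judged:
By the outcome, as a careful person would: the job done as asked, in the order asked, and still so for the second after the job is handed in, while the arm keeps its last pose, push and grip.
It also fails if it takes over 67 s, if anything falls off the work surface, if the arm or the gripper's body presses on something with over 40 N, if the wrist force passes 120 N, or if a joint passes its speed limit or range.

ROBOT

A 7-joint arm with a two-finger parallel gripper is mounted at the origin on the work surface. World frame = base frame: x ahead of the robot, y to its left, z up, the work surface at z = 0. Lengths are in m, angles in rad, forces in N, time in s.
With the tool pointing down it reaches from about 0.35 to 0.9 m from the base axis. Payload 7.2 kg.
Tool frame: the origin (TCP) lies midway between the tips of the shut fingers; the grasp point (between the pads) lies 19 mm behind it (pinch_z is the distance from the TCP to the grasp point, in m); x points along the fingers, z is the direction in which the jaws open and shut, and the axes are right-handed (so a half turn about x gives the same grasp; the last joint's range is limited). The gripper opens to 85 mm and grips with 20 to 120 N. Pads are 22 mm wide; open, the fingers measure 114 mm over their backs; the gripper's body (76 mm by 85 mm) begins 54 mm behind the grasp point. The pads swing forward as they close: fully open they stand 13 mm farther back than shut.
Start: joints at [1.116, 0.411, -0.013, 1.596, 0.006, 1.134, -0.082], TCP at [0.236, -0.579, 0.231] pointing down, gripper open.
Joint ranges: [-2.95, 2.95], [-0.29, 1.99], [-1.47, 1.44], [0.14, 2.54], [-1.03, 4.17], [0.13, 1.85], [-2.86, 2.86]. Speed limits (rad/s): [2.39, 2.39, 3.01, 3.01, 3.14, 3.14, 3.14].

INTERFACE

Orientations are given as a 3x3 rotation matrix whose columns are the frame's x, y, z axes.
In Python, from rig import * gives the robot as it stands.
- The arm moves only by the tool jog_arm, never from a script. Its argument "targets" is a list of rows, each a list of 6 numbers: the shift along the tool's x, y, z in units of 0.25 m (1.0 is 0.25 m), then the turn, a rotation vector about the tool's x, y, z in units of 90 degrees (1.0 is 90 degrees). A call has 1 to 20 rows; each row shifts and turns the pose as measured when the row begins, along the tool's axes as they then stand; what a row does not reach is not made up. A row lasts 1/12 s, in which the tool goes at most 41.7 mm and 7.16 degrees, less where a joint would pass 70% of its speed; a pose out of reach is approached as far as the arm can. A call with a number of a shift or a turn outside -1 to 1 is refused whole. A call with a gripper value outside its range is refused whole. "grip" is the opening, from 0 (shut) to 1 (fully open), set as the call begins (left out, the last holds). The fingers move at their own pace and stop on an object; "newtons" is the grip in N (left out, the last holds). Time passes only in rows, so rows that do not move let the fingers close. It gives the time, the measured TCP pose, the force and the opening at its end, in the units of the state.
- state(): the state, without advancing time (a new reading comes with each control period).
- camera(name): name is "scene" or "top"; returns (picture, depth): 384x512x3 uint8, red, green, blue; 384x512 float32, m along the optical axis (not along the pixel's ray), 0 where there is no reading.
- calibration(name): a dict with "fx", "fy", "cx", "cy" (pixels), "pose" (4x4, takes a point from camera to world coordinates). Camera axes: x right, y up, looking along -z (the intrinsics and any distortion apply to the point x, -y, -z); pixel columns grow to the right and rows downward; lengths in m; the calibration is good to about 2 mm. A picture is of the moment at which its call begins. calibration takes no time and is no camera call.
- sign_off(): hands the job in, once; it reports no verdict.
Trained networks look in the newest picture that a camera, given by its name, has taken for a name from the list of things; names that differ only in an ending like _2 or _b are one class to them, and where a whole thing is asked for, a point or a joint stands for the part that bears it (a point fixed in the world has none). Each returns a list of dicts, best first, with "conf" (0 to 1); they miss things now and then, are a little off and sometimes report something else, mostly with a low value. They report only what shows in the picture. A call takes as long as a camera call.
- recognise(label, camera): "bbox" ([left, top, width, height] in pixels, round what is visible of it).
The state is a dict: "t": time; "joint_positions": joint angles; "joint_vel": joint speeds; "joint_efforts": joint torques, N m; "ee_pos": TCP position; "orientation": TCP orientation; "contact_force": force on the tool from outside, world axes, zero at the start; "moment": the same for the moment, N m; "opening": finger opening in m.
Only numpy, scipy, OpenCV 4.12 (cv2) and the standard library are available. Lean on these libraries where they do the work, as an engineer would, in place of code of your own. Each camera call takes 0.05 s, during which the arm holds its last target. There are 200 camera calls.

## Working session

There is one attempt and no reset: what is moved stays moved. The work goes in short steps, Python scripts to look and compute and a tool call to move; the robot and the scene stay as the last step left them, time stands still between calls to the robot, and variables do not carry over. Pictures are saved under pics/ and viewed, about 8 in all and at most 12, crops included, and the job is handed in when it is done.

Besides the shell and the picture viewer there is one more tool, called after ">>>" as name([rows], argument=value, ...), one row to a line, values as JSON. jog_arm: Moves the arm, as the interface text tells. Shifts and turns lie within -1 to 1; 1 stands for 0.25 m of shift or 90 degrees of turn. Its arguments: {"type":"object","properties":{"targets":{"type":"array"},"grip":{"type":"number"},"newtons":{"type":"number"}},"required":["targets"]}

```bash
mkdir -p pics
cat > h.py <<'E'
from rig import *
import numpy as np, cv2
def snap(n,f):
    p,d=camera(n); np.savez('pics/'+f+'.npz',p=p,d=d); cv2.imwrite('pics/'+f+'.png',p[:,:,::-1]); return p,d
def world(n,d):
    c=calibration(n); v,u=np.mgrid[0:d.shape[0],0:d.shape[1]]
    P=np.stack([(u-c['cx'])/c['fx']*d,-(v-c['cy'])/c['fy']*d,-d],-1)
    M=np.array(c['pose']); W=P@M[:3,:3].T+M[:3,3]; W[d==0]=np.nan; return W
E
python3 - <<'E'
from h import *
a,_=snap('scene','s1'); b,_=snap('top','t1')
print({k:v for k,v in calibration('top').items()}, calibration('scene'))
s=state();print(s)
for n in ['balance','door_grip','beaker','pipette_tall','stand','tube_rack','bottle','pipette_short_a']:
    for c in ['top','scene']: print(n,c,[(np.round(r['bbox']).astype(int).tolist(),round(r['conf'],2)) for r in recognise(n,c)][:3])
E
```

```text
{'fx': 408.1478352236138, 'fy': 408.1478352236138, 'cx': 256.9177103718975, 'cy': 192.20000960608868, 'pose': array([[ 1.46321388e-03,  9.95306061e-01, -9.67662321e-02,
         4.89343534e-01],
       [-9.99968402e-01,  7.00202242e-04, -7.91858990e-03,
        -1.12245541e-03],
       [-7.81366459e-03,  9.67747611e-02,  9.95275636e-01,
         1.27219395e+00],
       [ 0.00000000e+00,  0.00000000e+00,  0.00000000e+00,
         1.00000000e+00]])} {'fx': 404.359740896864, 'fy': 404.359740896864, 'cx': 256.15281588585043, 'cy': 192.09201602125682, 'pose': array([[-0.38427458, -0.5574193 ,  0.73594617,  1.2647257 ],
       [ 0.92298556, -0.24987751,  0.2926754 ,  0.27246281],
       [ 0.02075348,  0.79173541,  0.61051154,  0.67118887],
       [ 0.        ,  0.        ,  0.        ,  1.        ]])}
{'t': 0.1, 'joint_positions': array([ 1.11581344,  0.41183194, -0.01274895,  1.59695485,  0.00555282,
        1.13427986, -0.08221902]), 'joint_vel': array([-0.00095761,  0.00061004,  0.00105167, -0.00229316, -0.00157965,
       -0.00134486,  0.00082924]), 'joint_efforts': array([ 3.70215435e
[... 533 characters left out ...]
 top [([294, 173, 84, 103], 0.81)]
balance scene [([126, 117, 112, 107], 0.58)]
door_grip top [([306, 174, 71, 70], 0.84)]
door_grip scene [([130, 116, 89, 50], 0.75)]
beaker top []
beaker scene [([127, 118, 114, 107], 0.38)]
pipette_tall top [([205, 220, 18, 21], 0.7)]
pipette_tall scene [([320, 155, 15, 42], 0.94)]
stand top [([141, 201, 93, 45], 0.74)]
stand scene [([292, 182, 127, 89], 0.56), ([222, 213, 28, 55], 0.53)]
tube_rack top [([252, 207, 22, 60], 0.93)]
tube_rack scene [([246, 149, 47, 76], 0.67)]
bottle top [([295, 173, 83, 106], 0.62)]
bottle scene [([224, 218, 25, 53], 0.68)]
pipette_short_a top []
pipette_short_a scene [([390, 194, 16, 29], 0.65), ([350, 180, 18, 29], 0.63)]
```

Run:
```python
import cv2
a=cv2.imread('pics/t1.png')[150:300,120:400]; cv2.imwrite('pics/t1c.png',cv2.resize(a,None,fx=2.8,fy=2.8,interpolation=cv2.INTER_CUBIC))
a=cv2.imread('pics/s1.png')[90:300,110:440]; cv2.imwrite('pics/s1c.png',cv2.resize(a,None,fx=2.4,fy=2.4,interpolation=cv2.INTER_CUBIC))
```

```text
(no output)
```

View pics/t1c.png

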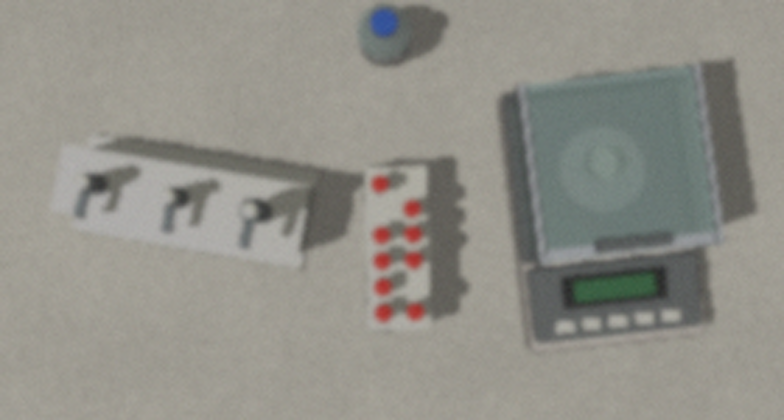

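View pics/s1c.png

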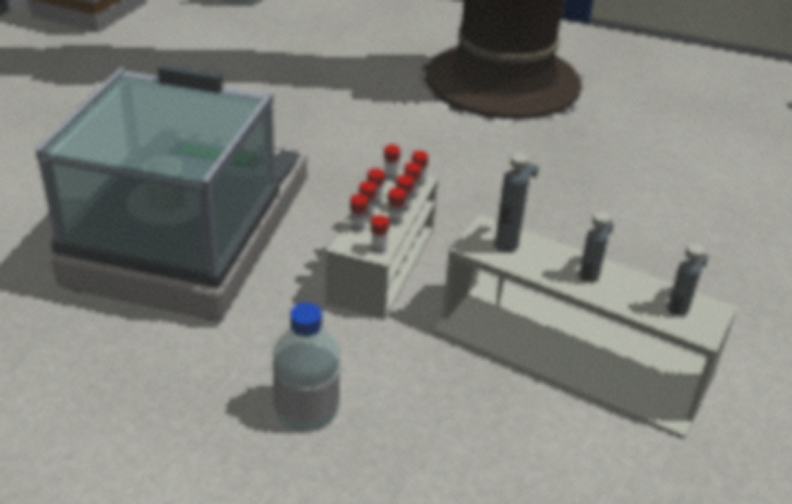

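The top view shows, in crop pixels: tall pipette button at (253,209), balance on the right with shield corners near (540,258), (718,238), (520,88), (700,68), grip ridge at (635,242), and beaker at (605,160). The bottle is at (385,22) and the rack spans y 165–330. The scene view agrees: the tall pipette is the one nearest the rack.

```bash
cat >> h.py <<'E'
def ray(n,u,v,z):
    c=calibration(n);M=np.array(c['pose']);r=M[:3,:3]@[(u-c['cx'])/c['fx'],-(v-c['cy'])/c['fy'],-1]
    return (M[:3,3]+r*(z-M[2,3])/r[2])
def proj(n,P):
    c=calibration(n);M=np.array(c['pose']);p=(np.atleast_2d(P)-M[:3,3])@M[:3,:3]
    return np.c_[c['cx']+c['fx']*p[:,0]/-p[:,2], c['cy']-c['fy']*p[:,1]/-p[:,2]]
E
python3 - <<'E'
from h import *
from scipy.optimize import least_squares
cr=lambda x,y:(120+(x+.5)/2.8-.5,150+(y+.5)/2.8-.5)
loc=np.array([[-.043,.0885,.176],[-.043,-.0885,.176],[.133,.0885,.176],[.133,-.0885,.176],[-.14,.095,.066],[-.14,-.095,.066]])
px=np.array([cr(*p) for p in [(537,262),(721,239),(517,86),(700,65),(532,348),(711,324)]])
def W(q,l): 
    c,s=np.cos(q[2]),np.sin(q[2]); return l@np.array([[c,s,0],[-s,c,0],[0,0,1]])+[q[0],q[1],0]
r=least_squares(lambda q:(proj('top',W(q,loc))-px).ravel(),[.5,-.25,0.1]); print('balance',r.x,np.degrees(r.x[2]),r.fun.round(1))
for n,p,z in [('grip',(635,241),.193),('gripL',(596,245),.193),('gripR',(674,237),.193),('beaker',(605,160),.123),('pan',(602,168),.078),('tallbtn',(252,209),.198),('hook tall',(246,243),.166),('s1',(180,197),.166),('s2',(97,183),.166),('bottle',(384,22),.12),('rackFL',(370,328),.08),('rackBR',(428,166),.08),('rackFR',(430,328),.08)]:
    print(n,ray('top',*cr(*p),z).round(4))
d=np.load('pics/t1.npz')['d'];w=world('top',d)
for n,p in [('grip',(635,241)),('beaker',(605,160)),('tall',(252,209)),('s1',(180,197)),('cap',(384,22)),('redcap',(412,209)),('stand',(130,200))]:
    u,v=np.round(cr(*p)).astype(int); print(n,w[v,u].round(4))
# pipette points cloud
m=(w[...,2]>.12)&(w[...,1]>.05)&(w[...,0]<.6)
import numpy as np
v,u=np.nonzero(m); print(np.c_[u,v,(w[v,u]*1000).round()][:80].astype(int).tolist())
E
```

```text
balance [ 0.51268597 -0.22235638  0.11642212] 6.670495896704964 [ 0.6 -0.1  0.8  0.4 -0.6 -2.4 -1.  -2.4 -0.4  1.8  0.5  2.8]
grip [ 0.4796 -0.2278  0.193 ]
gripL [ 0.4758 -0.1912  0.193 ]
gripR [ 0.4834 -0.2643  0.193 ]
beaker [ 0.5599 -0.214   0.123 ]
pan [ 0.5543 -0.219   0.078 ]
tallbtn [0.5089 0.1314 0.198 ]
hook tall [0.4768 0.1407 0.166 ]
s1 [0.521  0.2052 0.166 ]
s2 [0.5344 0.286  0.166 ]
bottle [0.701  0.0085 0.12  ]
rackFL [0.389  0.0227 0.08  ]
rackBR [ 0.5561 -0.0374  0.08  ]
rackFR [ 0.3892 -0.039   0.08  ]
grip [ 0.4789 -0.2267  0.1922]
beaker [ 0.5562 -0.2049  0.1753]
tall [0.5098 0.1305 0.1981]
s1 [0.5219 0.2102 0.1386]
cap [0.6994 0.0079 0.1213]
redcap [ 0.5116 -0.0206  0.111 ]
stand [0.5202 0.27   0.096 ]
[[148, 212, 543, 305, 162], [149, 212, 543, 301, 166], [150, 212, 544, 304, 143], [151, 212, 544, 301, 146], [152, 212, 544, 300, 139], [153, 212, 545, 302, 121], [146, 213, 540, 309, 164], [147, 213, 540, 306, 166], [148, 213, 540, 303, 169], [149, 213, 540, 301, 166], [150, 213, 540, 297, 168], [151, 213, 541, 300, 148], [152, 213, 541, 298, 144], [153, 213, 541,
[... 1093 characters left out ...]
179, 217, 530, 223, 144], [180, 217, 530, 220, 145], [181, 217, 530, 218, 143], [182, 217, 530, 216, 139], [148, 218, 527, 309, 144], [149, 218, 527, 306, 146], [150, 218, 527, 303, 146], [151, 218, 527, 300, 147], [152, 218, 527, 299, 140], [153, 218, 527, 298, 134], [154, 218, 528, 297, 127], [177, 218, 527, 224, 165], [178, 218, 527, 222, 164], [179, 218, 526, 218, 169], [180, 218, 526, 216, 167], [181, 218, 527, 214, 165], [182, 218, 527, 214, 147], [183, 218, 527, 212, 145], [184, 218, 528, 212, 128], [148, 219, 524, 309, 143], [149, 219, 524, 306, 144], [150, 219, 524, 304, 142], [151, 219, 524, 301, 142], [177, 219, 524, 224, 166], [178, 219, 524, 221, 170], [179, 219, 524, 219, 164]]
```

Run:
```python
from h import *
for cam,f in [('top','t1'),('scene','s1')]:
    w=world(cam,np.load(f'pics/{f}.npz')['d'])
    def q(n,m):
        P=w[m]; 
        if len(P): print(cam,n,len(P),'med',np.median(P,0).round(4),'mid',((np.percentile(P,3,0)+np.percentile(P,97,0))/2).round(4),'lo',P.min(0).round(3),'hi',P.max(0).round(3))
    x,y,z=np.moveaxis(w,-1,0)
    near=(abs(x-.509)<.06)&(abs(y-.131)<.04)
    q('button',near&(z>.187)); q('handle',near&(z>.12)&(z<.15)); q('mid',near&(z>.155)&(z<.175)); q('hook',near&(z>.155)&(z<.177)&(x<.49))
    q('s1',(abs(x-.525)<.04)&(abs(y-.217)<.03)&(z>.155)); q('s2',(abs(x-.535)<.04)&(abs(y-.3)<.03)&(z>.155))
    g=(abs(x-.48)<.03)&(abs(y+.228)<.05)
    q('grip',g&(z>.186)); 
    m=g&(z>.187)
    if m.sum()>10: 
        print(cv2.fitLine(w[m][:,:2].astype('f4'),cv2.DIST_HUBER,0,.01,.01).ravel())
    st=(z>.09)&(z<.1)&(y>.08)&(y<.4)&(x<.62)&(x>.4); 
    print('stand',cv2.minAreaRect(w[st][:,:2].astype('f4')))
    bp=(z>.06)&(z<.2)&(y<-.1)&(x<.7)&(x>.3);print('bal',cv2.minAreaRect(w[bp][:,:2].astype('f4')))
    q('bottlecap',(z>.112)&(x>.65)&(abs(y)<.06)&(z<.14));q('rack',(z>.05)&(z<.13)&(x<.6)&(x>.35)&(abs(y)<.07))
```

```text
top button 29 med [0.5072 0.1358 0.1971] mid [0.5074 0.1348 0.197 ] lo [0.502 0.128 0.192] hi [0.515 0.141 0.203]
top handle 9 med [0.5027 0.1257 0.1347] mid [0.505  0.1274 0.1396] lo [0.497 0.124 0.13 ] hi [0.513 0.131 0.149]
top mid 40 med [0.4902 0.1389 0.1725] mid [0.4955 0.1355 0.1664] lo [0.473 0.124 0.156] hi [0.519 0.147 0.175]
top hook 28 med [0.4808 0.1412 0.173 ] mid [0.4808 0.1416 0.1727] lo [0.473 0.136 0.168] hi [0.489 0.147 0.176]
top s1 26 med [0.521  0.2188 0.1665] mid [0.5211 0.2192 0.1661] lo [0.516 0.213 0.163] hi [0.527 0.226 0.17 ]
top s2 29 med [0.5346 0.3027 0.1649] mid [0.5359 0.3025 0.1646] lo [0.529 0.296 0.16 ] hi [0.543 0.309 0.169]
top grip 126 med [ 0.4789 -0.2265  0.1933] mid [ 0.4779 -0.2253  0.193 ] lo [ 0.468 -0.261  0.186] hi [ 0.487 -0.191  0.199]
[ 0.11477721 -0.9933913   0.4780447  -0.2264649 ]
stand ((0.5211642980575562, 0.21993574500083923), (0.26060304045677185, 0.0699627697467804), 80.56277465820312)
bal ((0.5149256587028503, -0.21979916095733643), (0.25198376178741455, 0.18275173008441925), 6.038886547088623)
top bottlecap 75 med [0.6995 0.
[... 841 characters left out ...]
5 0.1621] lo [0.531 0.295 0.156] hi [0.546 0.31  0.167]
scene grip 116 med [ 0.483  -0.2242  0.1913] mid [ 0.4822 -0.2252  0.1901] lo [ 0.473 -0.26   0.186] hi [ 0.491 -0.19   0.194]
[ 0.1233592  -0.9923621   0.48261827 -0.2224896 ]
stand ((0.5247641801834106, 0.2187497913837433), (0.2600657045841217, 0.07553417235612869), 80.83563232421875)
bal ((0.5484426021575928, -0.21737155318260193), (0.19764602184295654, 0.18466903269290924), 6.487164497375488)
scene bottlecap 126 med [0.7069 0.0107 0.1191] mid [0.7045 0.01   0.117 ] lo [ 0.69  -0.004  0.112] hi [0.718 0.023 0.121]
scene rack 1398 med [0.4959 0.0043 0.0749] mid [ 0.4827 -0.0014  0.0826] lo [ 0.387 -0.038  0.05 ] hi [0.562 0.031 0.112]
```

```bash
cat >> h.py <<'E'
def plan(pos,yaw=None):
    "yaw: heading of tool y in degrees; prints total shift (tool axes, 0.25 m units) and turn (90 deg units)"
    from scipy.spatial.transform import Rotation as R
    s=state();O=np.array(s['orientation']);p=np.array(s['ee_pos'])
    sh=O.T@(np.array(pos)-p)/.25
    a=np.radians(np.degrees(np.arctan2(O[1,1],O[0,1])) if yaw is None else yaw)
    T=np.array([[0,np.cos(a),np.sin(a)],[0,np.sin(a),-np.cos(a)],[-1,0,0]])
    tu=R.from_matrix(O.T@T).as_rotvec()/(np.pi/2)
    print('t',round(s['t'],2),'ee',p.round(4),'yaw',round(np.degrees(np.arctan2(O[1,1],O[0,1])),2),'F',np.array(s['contact_force']).round(1),'open',round(s['opening'],4),'\nshift',sh.round(4),'turn',tu.round(4),'shift in turned frame',(T.T@(np.array(pos)-p)/.25).round(4))
E
python3 -c "
from h import *
plan([.447,-.229,.231],6.7)"
```

```text
t 0.9 ee [ 0.2358 -0.5788  0.2313] yaw 22.16 F [-0.1 -0.2  0.2] open 0.0855 
shift [ 1.2000e-03  1.3104e+00 -9.7720e-01] turn [0.1718 0.     0.    ] shift in turned frame [ 1.2000e-03  1.0024e+00 -1.2912e+00]
```

>>> jog_arm([
  [0,0,0,0.06,0,0],
  [0,0,0,0.06,0,0],
  [0,0,0,0.05,0,0],
  [0,0,0,0,0,0],
], grip=0, newtons=30)

```text
t: 1.23
ee_pos: [0.2356, -0.5789, 0.2314]
orientation: [[0.0, 0.994, 0.108], [-0.0, 0.108, -0.994], [-1.0, 0.0, 0.0]]
contact_force: [-0.1, -0.2, 0.1]
opening: 0.0388
```

```bash
python3 -c "
from h import *
plan([.447,-.229,.231],6.7)"
```

```text
t 1.23 ee [ 0.2356 -0.5789  0.2314] yaw 6.2 F [-0.1 -0.2  0.1] open 0.0388 
shift [ 0.0016  0.9919 -1.3   ] turn [-0.0055  0.     -0.0001] shift in turned frame [ 0.0014  1.0032 -1.2913]
```

>>> jog_arm([
  [0,0.076,-0.1,0,0,0],
  [0,0.076,-0.1,0,0,0],
  [0,0.076,-0.1,0,0,0],
  [0,0.076,-0.1,0,0,0],
  [0,0.076,-0.1,0,0,0],
  [0,0.076,-0.1,0,0,0],
  [0,0.076,-0.1,0,0,0],
  [0,0.076,-0.1,0,0,0],
  [0,0.076,-0.1,0,0,0],
  [0,0.076,-0.1,0,0,0],
  [0,0.076,-0.1,0,0,0],
  [0,0.076,-0.1,0,0,0],
  [0,0.076,-0.1,0,0,0],
  [0,0,0,0,0,0],
])

```text
t: 2.4
ee_pos: [0.4476, -0.2124, 0.231]
orientation: [[0.002, 0.99, 0.143], [-0.006, 0.143, -0.99], [-1.0, 0.001, 0.007]]
contact_force: [0.4, -0.3, 0.7]
opening: 0.0002
```

```bash
python3 -c "
from h import *
plan([.447,-.229,.183],6.7)"
```

```text
t 2.4 ee [ 0.4476 -0.2124  0.231 ] yaw 8.23 F [ 0.4 -0.3  0.7] open 0.0002 
shift [ 0.1923 -0.0122  0.064 ] turn [ 0.017   0.0042 -0.0008] shift in turned frame [ 0.1918 -0.0102  0.0656]
```

>>> jog_arm([
  [0,-0.01,0.065,0.017,0.004,0],
  [0.064,0,0,0,0,0],
  [0.064,0,0,0,0,0],
  [0.06,0,0,0,0,0],
  [0,0,0,0,0,0],
])

```text
t: 2.82
ee_pos: [0.4494, -0.2323, 0.1845]
orientation: [[0.006, 0.992, 0.127], [-0.003, 0.127, -0.992], [-1.0, 0.005, 0.004]]
contact_force: [-0.3, 0.3, 0.3]
opening: -0.0
```

```bash
python3 -c "
from h import *
plan([.4565,-.2281,.183],6.7)
snap('top','t2')
p=cv2.imread('pics/t2.png')[150:270,260:400];cv2.imwrite('pics/t2c.png',cv2.resize(p,None,fx=4,fy=4,interpolation=2))"
```

```text
t 2.82 ee [ 0.4494 -0.2323  0.1845] yaw 7.32 F [-0.3  0.3  0.3] open -0.0 
shift [ 0.0062  0.0305 -0.0132] turn [ 0.0069  0.0022 -0.0034] shift in turned frame [ 0.0061  0.0303 -0.0135]
```

View pics/t2c.png

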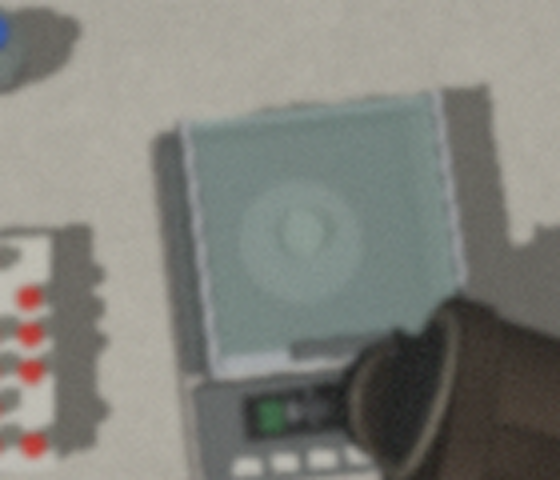

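The hand stands in front of the ridge (ridge at 330,347 in the crop) and the door is intact. The beaker shows at (303,231). Now I'll push.

>>> jog_arm([
  [0.006,0.03,-0.013,0.007,0.002,-0.003],
  [0,0.03,0,0,0,0],
  [0,0.04,0,0,0,0],
  [0,0.04,0,0,0,0],
  [0,0.04,0,0,0,0],
  [0,0.04,0,0,0,0],
  [0,0.04,0,0,0,0],
])

```text
t: 3.45
ee_pos: [0.518, -0.2247, 0.187]
orientation: [[-0.0, 0.994, 0.112], [-0.002, 0.112, -0.994], [-1.0, -0.0, 0.002]]
contact_force: [-1.3, -0.8, -1.4]
opening: 0.0002
```

```bash
python3 -c "
from h import *
plan([.581,-.2135,.183],6.7)"
```

```text
t 3.45 ee [ 0.518  -0.2247  0.187 ] yaw 6.41 F [-1.3 -0.8 -1.4] open 0.0002 
shift [ 0.0157  0.2555 -0.0165] turn [-0.0033  0.0015  0.0003] shift in turned frame [ 0.0159  0.2556 -0.0151]
```

>>> jog_arm([
  [0.016,0.01,-0.008,0,0,0],
  [0.004,0.04,-0.005,0,0,0],
  [0.002,0.04,0,0,0,0],
  [0.002,0.04,0,0,0,0],
  [0.002,0.035,0,0,0,0],
])

```text
t: 3.87
ee_pos: [0.5648, -0.2161, 0.1809]
orientation: [[0.002, 0.994, 0.112], [-0.004, 0.112, -0.994], [-1.0, 0.002, 0.004]]
contact_force: [-1.6, -0.6, 0.3]
opening: 0.0
```

```bash
python3 -c "
from h import *
plan([.581,-.2135,.183],6.7)"
```

```text
t 3.87 ee [ 0.5648 -0.2161  0.1809] yaw 6.45 F [-1.6 -0.6  0.3] open 0.0 
shift [-0.0084  0.0656 -0.0032] turn [-0.0027  0.0025 -0.0013] shift in turned frame [-0.0085  0.0656 -0.0029]
```

>>> jog_arm([
  [-0.006,0.02,0,0,0,0],
  [0,0.018,0,0,0,0],
  [0,0.016,0,0,0,0],
  [0,0.016,0,0,0,0],
])

```text
t: 4.2
ee_pos: [0.5819, -0.2137, 0.1817]
orientation: [[-0.005, 0.994, 0.113], [-0.003, 0.113, -0.994], [-1.0, -0.006, 0.002]]
contact_force: [-27.3, 1.0, 19.1]
opening: 0.0001
```

```bash
python3 -c "
from h import *
plan([.581,-.2135,.183],6.7)"
```

```text
t 4.2 ee [ 0.5819 -0.2137  0.1817] yaw 6.47 F [-27.3   1.   19.1] open 0.0001 
shift [-0.0053 -0.0033 -0.0013] turn [-0.0025  0.0015  0.0036] shift in turned frame [-0.0053 -0.0033 -0.0013]
```

>>> jog_arm([
  [0,-0.03,0,0,0,0],
  [0,-0.03,0,0,0,0],
  [-0.1,0,0,0,0,0],
  [-0.15,0,0,0,0,0],
  [-0.15,0,0,0,0,0],
  [-0.15,0,0,0,0,0],
  [0,0,0,0.06,0,0],
  [0,0,0,0.06,0,0],
  [0,0,0,0.06,0,0],
  [0,0,0,0.014,0,0],
], grip=0.75)

```text
t: 5.03
ee_pos: [0.5672, -0.2147, 0.3281]
orientation: [[0.004, 0.979, -0.203], [-0.002, -0.203, -0.979], [-1.0, 0.004, 0.001]]
contact_force: [-0.3, -0.1, -0.6]
opening: 0.0642
```

```bash
python3 -c "
from h import *
plan([.508,.1355,.300],-11)"
```

```text
t 5.03 ee [ 0.5672 -0.2147  0.3281] yaw -11.7 F [-0.3 -0.1 -0.6] open 0.0642 
shift [ 0.1087 -0.5161 -1.3238] turn [-0.0077  0.0008 -0.0027] shift in turned frame [ 0.1125 -0.4995 -1.3298]
```

>>> jog_arm([
  [0,-0.05,-0.13,0,0,0],
  [0,-0.05,-0.13,0,0,0],
  [0,-0.05,-0.13,0,0,0],
  [0,-0.05,-0.13,0,0,0],
  [0,-0.05,-0.13,0,0,0],
  [0,-0.05,-0.13,0,0,0],
  [0,-0.05,-0.13,0,0,0],
  [0,-0.05,-0.13,0,0,0],
  [0,-0.05,-0.13,0,0,0],
  [0,-0.05,-0.13,0,0,0],
  [0,0,0,0,0,0],
  [0,0,0,0,0,0],
])

```text
t: 6.03
ee_pos: [0.5047, 0.1425, 0.3256]
orientation: [[0.014, 0.983, -0.183], [-0.001, -0.183, -0.983], [-1.0, 0.014, -0.001]]
contact_force: [0.9, -1.2, 0.3]
opening: 0.0637
```

```bash
python3 -c "
from h import *
plan([.508,.1355,.250],-11)
p,d=snap('top','t3');snap('scene','s3')
a=cv2.imread('pics/t3.png')[150:270,180:400];b=cv2.imread('pics/s3.png')[90:240,110:400]
cv2.imwrite('pics/c3.png',np.vstack([cv2.resize(x,(580,300),interpolation=2) for x in(a,b)]))
w=world('top',d);x,y,z=np.moveaxis(w,-1,0)
m=(x>.4)&(x<.75)&(y<-.13)&(z>.186)&(z<.21);print(m.sum(),np.median(w[m],0),w[m].min(0),w[m].max(0))
m=(abs(x-.56)<.035)&(abs(y+.215)<.035)&(z>.117)&(z<.135);print(m.sum(),np.median(w[m],0),w[m].min(0),w[m].max(0))
m=(abs(x-.56)<.06)&(abs(y+.215)<.06)&(z>.07)&(z<.085);print(m.sum(),w[m].min(0),w[m].max(0))
"
```

```text
t 6.03 ee [0.5047 0.1425 0.3256] yaw -10.55 F [ 0.9 -1.2  0.3] open 0.0637 
shift [0.3025 0.0137 0.0255] turn [ 0.005  -0.001  -0.0089] shift in turned frame [0.3023 0.0181 0.025 ]
123 [ 0.5953098  -0.21222603  0.19253018] [ 0.58680526 -0.24780417  0.18763328] [ 0.60583976 -0.17829504  0.19866388]
45 [ 0.55661739 -0.21707577  0.12309702] [ 0.53950488 -0.23714184  0.11756188] [ 0.57639616 -0.19761397  0.12756875]
646 [ 0.50095396 -0.27453402  0.07001376] [ 0.59461413 -0.15605376  0.08479687]
```

View pics/c3.png

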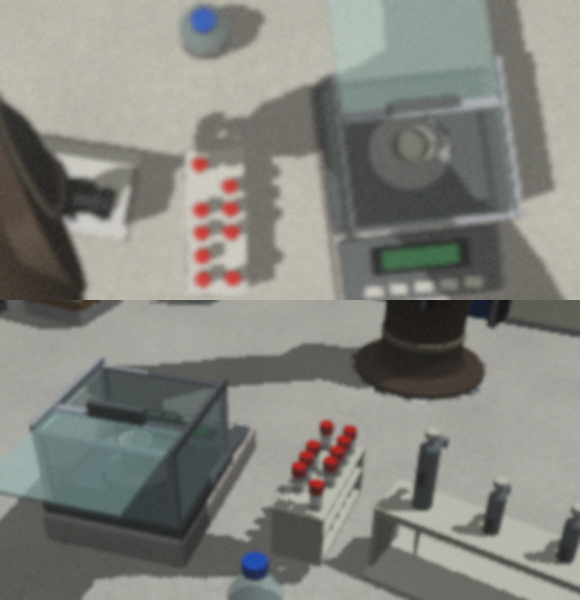

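Door is open: the ridge went from x 0.479 to 0.596, about 119 mm along its slide. The beaker is still in place and the stand is undisturbed. The gripper is above the tall pipette.

>>> jog_arm([
  [0.05,0.017,0.025,0.005,-0.001,-0.009],
  [0.12,0,0,0,0,0],
  [0.12,0,0,0,0,0],
  [0,0,0,0,0,0],
])

```text
t: 6.47
ee_pos: [0.5112, 0.1277, 0.2503]
orientation: [[0.002, 0.98, -0.2], [-0.0, -0.2, -0.98], [-1.0, 0.002, -0.0]]
contact_force: [-0.6, -1.0, -1.2]
opening: 0.064
```

```bash
python3 -c "
from h import *
plan([.508,.1355,.2200],-11)"
```

```text
t 6.47 ee [0.5112 0.1277 0.2503] yaw -11.56 F [-0.6 -1.  -1.2] open 0.064 
shift [ 0.1213 -0.0191 -0.0279] turn [-0.0062  0.     -0.0014] shift in turned frame [ 0.1214 -0.0185 -0.0281]
```

>>> jog_arm([
  [0.03,-0.019,-0.028,-0.006,0,0],
  [0.06,0,0,0,0,0],
  [0,0,0,0,0,0],
])

```text
t: 6.72
ee_pos: [0.5088, 0.1319, 0.2265]
orientation: [[-0.0, 0.981, -0.197], [-0.002, -0.197, -0.98], [-1.0, -0.0, 0.002]]
contact_force: [0.3, -0.1, -0.7]
opening: 0.0638
```

```bash
python3 -c "
from h import *
plan([.508,.1355,.1600],-11)"
```

```text
t 6.72 ee [0.5088 0.1319 0.2265] yaw -11.33 F [ 0.3 -0.1 -0.7] open 0.0638 
shift [ 0.2661 -0.0061 -0.0139] turn [-0.0037  0.001   0.0001] shift in turned frame [ 0.2661 -0.0061 -0.0135]
```

>>> jog_arm([
  [0.03,-0.006,-0.02,0,0,0],
  [0.06,0,0,0,0,0],
  [0.06,0,0,0,0,0],
  [0.06,0,0,0,0,0],
  [0,0,0,0,0,0],
])

```text
t: 7.13
ee_pos: [0.5117, 0.1393, 0.1769]
orientation: [[0.007, 0.98, -0.198], [0.001, -0.198, -0.98], [-1.0, 0.007, -0.003]]
contact_force: [-0.6, 1.0, 0.4]
opening: 0.0643
```

```bash
python3 -c "
from h import *
plan([.508,.1355,.1330],-11)"
```

```text
t 7.13 ee [0.5117 0.1393 0.1769] yaw -11.4 F [-0.6  1.   0.4] open 0.0643 
shift [ 0.1754 -0.0128  0.0184] turn [-0.0044 -0.0017 -0.0043] shift in turned frame [ 0.1755 -0.0117  0.0178]
```

>>> jog_arm([
  [0.02,-0.012,0.012,-0.004,0,-0.004],
  [0.05,0,0,0,0,0],
  [0.05,0,0,0,0,0],
  [0.05,0,0,0,0,0],
  [0,0,0,0,0,0],
])

```text
t: 7.55
ee_pos: [0.5108, 0.1387, 0.1381]
orientation: [[0.007, 0.982, -0.189], [0.005, -0.189, -0.982], [-1.0, 0.006, -0.006]]
contact_force: [-0.5, -0.1, -0.2]
opening: 0.0644
```

```bash
python3 -c "
from h import *
plan([.508,.1355,.1330],-11)"
```

```text
t 7.55 ee [0.5108 0.1387 0.1381] yaw -10.91 F [-0.5 -0.1 -0.2] open 0.0644 
shift [ 0.0202 -0.0086  0.0149] turn [ 0.001  -0.0041 -0.0038] shift in turned frame [ 0.0204 -0.0085  0.0148]
```

>>> jog_arm([
  [0.02,-0.006,0.015,0,-0.004,-0.004],
  [0,0,0,0,0,0],
])

```text
t: 7.72
ee_pos: [0.5091, 0.1354, 0.1344]
orientation: [[0.0, 0.982, -0.189], [0.0, -0.189, -0.982], [-1.0, 0.0, -0.0]]
contact_force: [-1.0, -0.5, 0.6]
opening: 0.0643
```

>>> jog_arm([
  [0,0,0,0,0,0],
  [0,0,0,0,0,0],
  [0,0,0,0,0,0],
  [0,0,0,0,0,0],
  [0,0,0,0,0,0],
  [0,0,0,0,0,0],
], grip=0, newtons=40)

```text
t: 8.22
ee_pos: [0.5106, 0.1356, 0.1375]
orientation: [[0.004, 0.982, -0.189], [0.001, -0.189, -0.982], [-1.0, 0.004, -0.002]]
contact_force: [-0.2, -0.4, -0.3]
opening: 0.0227
```

```bash
python3 -c "
from h import *
plan([.5095,.1355,.2400],-11)"
```

```text
t 8.22 ee [0.5106 0.1356 0.1375] yaw -10.9 F [-0.2 -0.4 -0.3] open 0.0227 
shift [-0.4098 -0.0027  0.0006] turn [ 0.0011 -0.0013 -0.0026] shift in turned frame [-0.4098 -0.0044  0.0014]
```

>>> jog_arm([
  [-0.04,0,0,0,0,0],
  [-0.05,0,0,0,0,0],
  [-0.05,0,0,0,0,0],
])

```text
t: 8.47
ee_pos: [0.5086, 0.1351, 0.1721]
orientation: [[-0.001, 0.982, -0.189], [-0.0, -0.189, -0.982], [-1.0, -0.001, 0.0]]
contact_force: [0.5, -0.5, -0.0]
opening: 0.023
```

```bash
python3 -c "
from h import *
plan([.5100,.1356,.2400],-11)"
```

```text
t 8.47 ee [0.5086 0.1351 0.1721] yaw -10.87 F [ 0.5 -0.5 -0. ] open 0.023 
shift [-0.2715  0.005  -0.0028] turn [0.0014 0.0002 0.0007] shift in turned frame [-0.2714  0.0053 -0.0029]
```

>>> jog_arm([
  [-0.05,0.005,-0.003,0,0,0],
  [-0.06,0,0,0,0,0],
  [-0.06,0,0,0,0,0],
  [-0.06,0,0,0,0,0],
])

```text
t: 8.8
ee_pos: [0.5091, 0.1358, 0.2343]
orientation: [[-0.002, 0.982, -0.188], [0.0, -0.188, -0.982], [-1.0, -0.002, 0.0]]
contact_force: [-0.1, 0.1, -1.7]
opening: 0.023
```

>>> jog_arm([
  [-0.08,0,0,0,0,0],
  [-0.1,0,0,0,0,0],
  [-0.1,0,0,0,0,0],
  [-0.1,0,0,0,0,0],
  [-0.1,0,0,0,0,0],
  [0,0,0,0,0,0],
])

```text
t: 9.3
ee_pos: [0.5079, 0.1363, 0.3675]
orientation: [[0.002, 0.983, -0.186], [0.002, -0.186, -0.983], [-1.0, 0.002, -0.002]]
contact_force: [0.1, 1.5, -0.7]
opening: 0.0231
```

```bash
python3 -c "
from h import *
plan([.558,-.2165,.37],-11)
snap('scene','s4');a=cv2.imread('pics/s4.png')[30:250,110:440]
cv2.imwrite('pics/c4.png',cv2.resize(a,None,fx=2.2,fy=2.2,interpolation=2))"
```

```text
t 9.3 ee [0.5079 0.1363 0.3675] yaw -10.72 F [ 0.1  1.5 -0.7] open 0.0231 
shift [-0.0125  0.4594  1.3493] turn [ 0.0031 -0.0015 -0.0011] shift in turned frame [-0.0101  0.4659  1.3471]
```

View pics/c4.png

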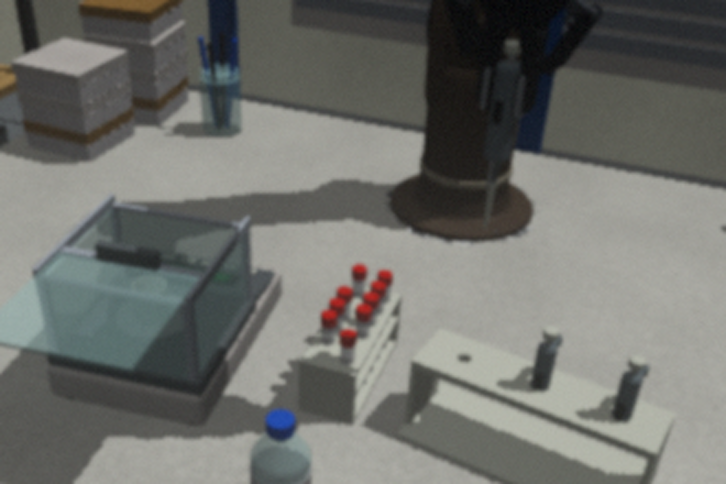

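The pipette hangs free in the fingers: button at (510,45), tip at (490,220) in the crop. The stand hole at (463,358) is empty, and the rack, bottle and short pipettes are unmoved. Now I'll carry it across high.

>>> jog_arm([
  [0,0.02,0.05,0,0,0],
  [0,0.035,0.1,0,0,0],
  [0,0.035,0.1,0,0,0],
  [0,0.035,0.1,0,0,0],
  [0,0.035,0.1,0,0,0],
  [0,0.035,0.1,0,0,0],
  [0,0.035,0.1,0,0,0],
  [0,0.035,0.1,0,0,0],
  [0,0.035,0.1,0,0,0],
  [0,0.035,0.1,0,0,0],
  [0,0.035,0.1,0,0,0],
  [0,0.03,0.08,0,0,0],
  [0,0.02,0.05,0,0,0],
  [0,0,0,0,0,0],
])

```text
t: 10.52
ee_pos: [0.5506, -0.1839, 0.3539]
orientation: [[-0.018, 0.984, -0.177], [0.005, -0.177, -0.984], [-1.0, -0.019, -0.002]]
contact_force: [-0.5, 0.2, -1.4]
opening: 0.023
```

```bash
python3 -c "
from h import *
plan([.558,-.2165,.34],-11)"
```

```text
t 10.52 ee [ 0.5506 -0.1839  0.3539] yaw -10.17 F [-0.5  0.2 -1.4] open 0.023 
shift [0.0546 0.0533 0.1232] turn [ 0.0092 -0.0009  0.0119] shift in turned frame [0.0558 0.054  0.1223]
```

>>> jog_arm([
  [0.02,0.027,0.062,0.009,-0.001,0.012],
  [0.02,0.027,0.06,0,0,0],
  [0,0,0,0,0,0],
  [0,0,0,0,0,0],
])

```text
t: 10.85
ee_pos: [0.5581, -0.214, 0.3413]
orientation: [[-0.003, 0.982, -0.187], [0.004, -0.187, -0.982], [-1.0, -0.004, -0.003]]
contact_force: [0.1, -0.3, -1.2]
opening: 0.0231
```

```bash
python3 - <<'E'
from h import *
from scipy.optimize import least_squares
plan([.558,-.2165,.34],-11)
for cam,f in [('top','t3'),('scene','s3'),('scene','s4')]:
    w=world(cam,np.load(f'pics/{f}.npz')['d']);x,y,z=np.moveaxis(w,-1,0)
    m=(abs(x-.56)<.035)&(abs(y+.215)<.035)&(z>.117)&(z<.13);P=w[m]
    if len(P)<8: print(f,len(P));continue
    r=least_squares(lambda q:np.hypot(P[:,0]-q[0],P[:,1]-q[1])-.0188,[.558,-.216],loss='soft_l1',f_scale=.003);print(f,len(P),r.x,P.mean(0),np.abs(r.fun).mean())
E
cat > tip.py <<'E'
from h import *
import sys
tag=sys.argv[1]; s=state();p=np.array(s['ee_pos'])
for cam in ['scene','top']:
    im,d=snap(cam,cam+tag);w=world(cam,d);x,y,z=np.moveaxis(w,-1,0)
    for lo,hi in [(-.115,-.07),(-.07,-.045),(-.04,-.01)]:
        m=(np.hypot(x-p[0],y-p[1])<.03)&(z-p[2]>lo)&(z-p[2]<hi)
        if m.sum(): print(cam,(lo,hi),m.sum(),(w[m].mean(0)-p).round(4))
    print(cam,'pred tip px',proj(cam,p-[0,0,.1175]).round(1),'tcp px',proj(cam,p).round(1))
E
python3 tip.py 5
python3 - <<'E'
import cv2,numpy as np
a=cv2.imread('pics/scene5.png')[20:190,110:290];b=cv2.imread('pics/t3.png')[165:255,285:385]
cv2.imwrite('pics/c5.png',np.hstack([cv2.resize(a,None,fx=3,fy=3,interpolation=2)[:510],cv2.copyMakeBorder(cv2.resize(b[:,18:60],None,fx=5.6,fy=5.6,interpolation=2),0,6,0,0,0)]) if 0 else cv2.resize(a,None,fx=3.5,fy=3.5,interpolation=2))
E
```

```text
t 10.85 ee [ 0.5581 -0.214   0.3413] yaw -10.81 F [ 0.1 -0.3 -1.2] open 0.0231 
shift [0.0052 0.0015 0.01  ] turn [ 0.0021 -0.002   0.0024] shift in turned frame [0.0053 0.0016 0.01  ]
t3 45 [ 0.55814484 -0.21689759] [ 0.55757441 -0.21742438  0.12299438] 0.0007309918110102255
s3 0
s4 0
scene (-0.115, -0.07) 42 [ 0.0009  0.002  -0.0898]
scene (-0.07, -0.045) 58 [ 0.0033  0.0019 -0.057 ]
scene (-0.04, -0.01) 146 [ 0.0067  0.0057 -0.025 ]
scene pred tip px [[175.5 122.4]] tcp px [[169.9  73.1]]
top (-0.115, -0.07) 3 [-0.003   0.0032 -0.0937]
top (-0.04, -0.01) 9 [-0.0109  0.0086 -0.026 ]
top pred tip px [[343.  205.1]] tcp px [[353.4 201.8]]
```

View pics/c5.png

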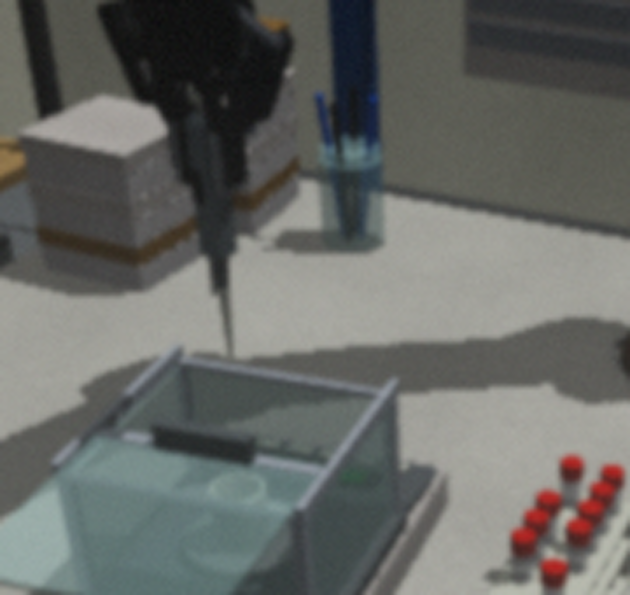

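The tip shows at crop (231,355), within about 1 px of the prediction from the TCP, so the pipette is upright and tip = TCP − 117 mm. The beaker rim shows through the glass at (238,485). Next, descend partway and recheck.

>>> jog_arm([
  [0.03,0.001,0.01,0.002,-0.002,0.002],
  [0.05,0,0,0,0,0],
  [0.05,0,0,0,0,0],
  [0.04,0,0,0,0,0],
  [0,0,0,0,0,0],
])

```text
t: 11.37
ee_pos: [0.559, -0.212, 0.2975]
orientation: [[0.003, 0.983, -0.184], [-0.0, -0.184, -0.983], [-1.0, 0.003, -0.0]]
contact_force: [-0.1, -0.1, -1.7]
opening: 0.0231
```

```bash
python3 - <<'E'
from h import *
plan([.5581,-.2169,.2505],-11)
print('rim pred',proj('scene',[.5581,-.2169,.123]),proj('scene',[.5611,-.2169,.123]),'top',proj('top',[.5581,-.2169,.123]))
E
python3 tip.py 6
```

```text
t 11.37 ee [ 0.559  -0.212   0.2975] yaw -10.62 F [-0.1 -0.1 -1.7] open 0.0231 
shift [ 0.188  -0.0003  0.0201] turn [ 0.0042 -0.0003 -0.0016] shift in turned frame [0.188  0.0003 0.02  ]
rim pred [[178.55256476 158.80645154]] [[177.91234716 159.4117403 ]] top [[336.80941056 207.45358165]]
scene (-0.115, -0.07) 38 [ 0.0009  0.0015 -0.0887]
scene (-0.07, -0.045) 50 [ 0.0042  0.0016 -0.0577]
scene (-0.04, -0.01) 133 [ 0.0069  0.0057 -0.0246]
scene pred tip px [[177.8 139.3]] tcp px [[172.6  92.7]]
top (-0.115, -0.07) 3 [-0.0031  0.0021 -0.1018]
top (-0.04, -0.01) 11 [-0.0114  0.007  -0.0246]
top pred tip px [[338.9 205.9]] tcp px [[348.4 202.7]]
```

>>> jog_arm([
  [0.02,0,0.02,0.004,0,-0.002],
  [0.04,0,0,0,0,0],
  [0.04,0,0,0,0,0],
  [0.03,0,0,0,0,0],
  [0,0,0,0,0,0],
])

```text
t: 11.88
ee_pos: [0.5599, -0.2181, 0.2661]
orientation: [[0.005, 0.981, -0.192], [-0.001, -0.192, -0.981], [-1.0, 0.005, 0.0]]
contact_force: [0.0, -0.7, -0.7]
opening: 0.023
```

```bash
python3 -c "
from h import *
plan([.5581,-.2169,.2505],-11)"
```

```text
t 11.88 ee [ 0.5599 -0.2181  0.2661] yaw -11.04 F [ 0.  -0.7 -0.7] open 0.023 
shift [ 0.0625 -0.0082 -0.0036] turn [-0.0005  0.0003 -0.0034] shift in turned frame [ 0.0625 -0.0079 -0.0035]
```

>>> jog_arm([
  [0.025,-0.008,-0.004,0,0,-0.003],
  [0.03,0,0,0,0,0],
  [0,0,0,0,0,0],
  [0,0,0,0,0,0],
])

```text
t: 12.22
ee_pos: [0.5576, -0.2165, 0.25]
orientation: [[-0.001, 0.981, -0.192], [0.0, -0.192, -0.981], [-1.0, -0.001, 0.0]]
contact_force: [-0.4, -0.3, -0.2]
opening: 0.0229
```

```bash
python3 - <<'E'
from h import *
plan([.5581,-.2169,.2505],-11)
E
python3 tip.py 7
python3 - <<'E'
import cv2,numpy as np
a=cv2.imread('pics/scene7.png')[80:200,110:250];b=cv2.imread('pics/top7.png')[165:255,290:395]
a=cv2.resize(a,(560,480),interpolation=2)
cv2.imwrite('pics/c7.png',a)
E
```

```text
t 12.22 ee [ 0.5576 -0.2165  0.25  ] yaw -11.04 F [-0.4 -0.3 -0.2] open 0.0229 
shift [-0.002   0.0023  0.0011] turn [-0.0005  0.0001  0.0008] shift in turned frame [-0.0019  0.0023  0.0011]
scene (-0.115, -0.07) 9 [ 0.0009  0.0013 -0.0758]
scene (-0.07, -0.045) 49 [ 0.0037  0.0017 -0.0574]
scene (-0.04, -0.01) 118 [ 0.0062  0.0057 -0.0252]
scene pred tip px [[178.4 155.5]] tcp px [[173.4 111.8]]
top (-0.115, -0.07) 3 [-0.0041  0.002  -0.1069]
top (-0.04, -0.01) 9 [-0.0119  0.0066 -0.0286]
top pred tip px [[337.3 207.4]] tcp px [[346.1 204.6]]
```

View pics/c7.png

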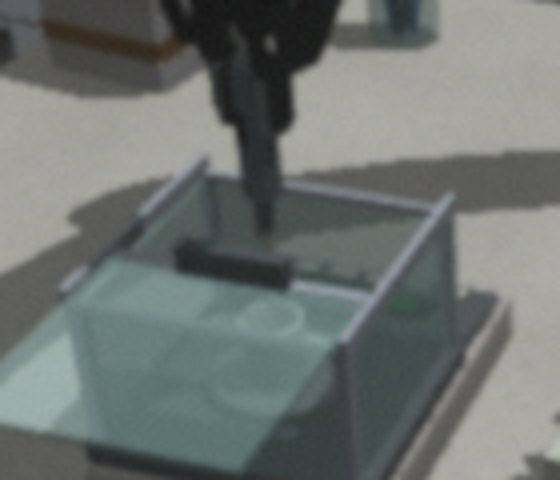

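Run:
```python
from h import *
plan([.5581,-.2169,.2505],-11); print(np.abs(state()['joint_vel']).max())
w=world('top',np.load('pics/top7.npz')['d']);x,y,z=np.moveaxis(w,-1,0)
for n,m in [('bottle',(z>.112)&(x>.65)&(abs(y)<.06)&(z<.14)),('rack',(z>.05)&(z<.13)&(x<.6)&(x>.35)&(abs(y)<.07)),('s1',(abs(x-.525)<.04)&(abs(y-.217)<.03)&(z>.155)),('s2',(abs(x-.535)<.04)&(abs(y-.3)<.03)&(z>.155))]: print(n,m.sum(),np.median(w[m],0).round(4))
print(sign_off())
```

```text
t 12.32 ee [ 0.5577 -0.2166  0.2503] yaw -11.05 F [ 0.1 -0.8  0. ] open 0.023 
shift [-0.0007  0.0019  0.001 ] turn [-0.0005  0.0001  0.0006] shift in turned frame [-0.0007  0.0019  0.001 ]
0.006279453245543075
bottle 77 [0.6996 0.0108 0.1202]
rack 1311 [ 0.4715 -0.0037  0.0732]
s1 26 [0.5211 0.2186 0.166 ]
s2 29 [0.5346 0.3026 0.1657]
the job is handed in; nothing more can be done
None
```

The shield's top door is open and the tall pipette is held still, upright, with its tip about 1 cm above the middle of the beaker's mouth. The job was handed in at 12.3 s.

- **Door:** I pushed it back until it hit its stop. The reading there was about 27 N along the slide and 19 N upward. The grip measured about 119 mm along from where it started, nearly shut.
- **Carry:** I gripped the pipette on its handle (opening 23 mm) and lifted it straight out. I carried it across with its tip more than 0.2 m above the bench, well over the tubes and bottle.
- **Tip position:** From the arm pose, the tip is within about 1 mm sideways of the measured rim centre (0.558, -0.217) and about 10 mm above the rim. The arm was nearly motionless, with no noticeable contact force.
- **Other objects:** The bottle, rack and both short pipettes measured within about 1.5 mm of where they began. The beaker looked unmoved in the last picture.

**Not confirmed:** in the last picture the tip was hidden behind the door's grip. Its final place rests on the arm pose and an earlier view that matched to about 1 px. The two cameras also disagreed by 3–4 mm in x on some surfaces, though the beaker rim agreed to about 1 px.

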